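# Gauge the depth of a graphite rod mould

## Task

Before metal is melted we need to know how deep the rod mould still is: draw the depth gauge out of the beech tool block, lower it nose first into the round bore of the graphite mould and press it gently straight down, against the drag of its sliding brass collar, until you feel the nose bottom out. Then let go and leave the gauge standing in the bore, nose on the bottom and collar lying on the mould's top face, so that the depth can be read off the rod. Never press hard or let it drop (graphite chips), and leave the other things on the bench where they are.

Things in the scene. Friction and masses are not known exactly. Their poses are not given: they have to be found in the camera images.
- mould: Split graphite ingot mould, a matt dark grey block 60 x 96 x 78 mm (x, y, z), fixed on the bench. Origin: centre of its underside, z up. In its top face, side by side along its y axis: at +y a round rod bore, at -y a bar slot 6 x 34 mm.
- mould_bore (a point): Centre of the round bore's mouth, in the plane of the mould's top face, 26 mm from the mould's middle along its +y; z up, out of the bore. The bore is 11 mm across, chamfered 1.5 mm, blind. A graphite filler plug lies down in it, so the depth from the top face to its flat hard bottom is unknown, 36 to 54 mm, and reported nowhere.
- gauge: Depth gauge, loose, about 0.12 kg, 130 mm tall, upright in the tool block at the start with 24 mm in its 10.4 mm wide socket, leaning a little. Origin: the flat end of the nose; z along the rod to the handle. From there: nose 5.6 mm across, 0 to 6 mm; steel rod 9 mm across with dark rings, 6 to 87 mm; knurled grey round handle 18 mm across, 87 to 129 mm, the place to grip.
- gauge_nose: The slim nose of the gauge, 5.6 mm across and 6 mm long, fixed to the rod; same origin and axes as the gauge. In the bore it can touch nothing but the bottom. Graphite takes a light press: 5 to 10 N on top of the collar's drag is a sure touch, over 25 N on the nose chips it.
- gauge_collar (a joint): Slide of the gauge's brass stop collar (25 mm across, 9 mm thick) along the rod, m, 0 to 0.046, growing towards the handle; starts at 0 to 0.006. The collar's underside is 26 mm + this value from the nose's end. Its friction spring drags with about 4 N, far more than the gauge's weight. Too wide for the bore, it is pushed up the rod by the mould's top face as the rod goes down.
- collar_face (a point): Centre of the underside of the brass collar, on the gauge's axis.
- tool_block: Low beech block, 56 x 134 mm and 36 mm high, standing fixed on the bench; origin: centre of its underside, z up. The gauge's socket is 40 mm from its middle along its +y axis and 24 mm deep; along its -y half stand a steel punch and a bur, both fixed, up to 81 mm above the bench.
- flex_shaft: Stand of a flexible shaft, fixed on the cabinet left of the bench, between the robot's start and the work: an upright pole 14 mm across, over a metre high, 16 mm along +x and 63 mm along -y from this origin (0.56 m from the robot's axis), with a handpiece hanging from it. Draw the arm in before swinging past it.
- jar: Wire-clamp glass jar, 66 x 72 mm and 86 mm high, at the back of the bench; origin: centre of its underside. To be left alone.
- sleeve_box: Clear open box with worn sleeves in it, 74 x 130 x 30 mm, near the front edge; origin: centre of its underside. To be left alone.
- red_case: Small moulded case, 34 x 66 x 14 mm, on the right; origin: centre of its underside. To be left alone.

How it is judged:
By the outcome, as a careful person would: the job done as asked, in the order asked, and still so for the second after the job is handed in, with the robot touching nothing.
It also fails if it takes over 45 s, if anything falls off the work surface, if the arm or the gripper's body presses on something with over 40 N, if the wrist force passes 120 N, or if a joint passes its speed limit or range.

## Robot

A 6-joint arm with a two-finger parallel gripper is mounted at the origin on a cart in front of the work surface, level with it; the furniture and walls round the work are solid. World frame = base frame: x ahead of the robot, y to its left, z up, the work surface at z = 0. Lengths are in m, angles in rad, forces in N, time in s.
With the tool pointing down it reaches from about 0.325 to 0.775 m from the base axis. Payload 9.3 kg.
Tool frame: the origin (TCP) lies between the finger pads; the fingertips stand 11 mm ahead of it and the grasp point (between the pads) lies 8 mm behind it; z points along the fingers, y is the line along which they close (so a half turn about z gives the same grasp; the last joint's range is limited). The gripper opens to 85 mm and grips with 20 to 120 N. Pads are 22 mm wide; open, the fingers measure 114 mm over their backs; the gripper's body (76 mm by 85 mm) begins 54 mm behind the grasp point. The pads swing forward as they close: fully open they stand 13 mm farther back than shut.
Start: joints at [1.149, 0.259, 0.021, 1.334, 0, 1.418], TCP at [0.146, 0.53, 0.242] pointing down, gripper open.
Joint ranges: [-3.04, 3.04], [-0.91, 1.82], [-1.04, 1.36], [-1.92, 1.95], [-1.52, 1.45], [-3.14, 3.14]. Speed limits (rad/s): [2.22, 2.22, 2.79, 3.14, 3.14, 3.14].

## Interface

Orientations are given as a rotation vector (axis times angle).
In Python, from cell import manip gives the robot as it stands. The module is installed in compiled form; this text tells all that it offers. Calls block until the motion is done:
- manip.move_to(position, orientation): joint-space move of the TCP to a pose.
- manip.move_linear(position, ori=None, max_speed=0.15, until_force=None): straight line of the TCP; ori=None keeps the orientation; max_speed is the mean speed in m/s. With until_force (N) it stops when the force on the tool has changed by that much, and returns True; else False.
- manip.movej(angles): joint-space move.
- manip.gripper_to(opening, f_grip=None): finger opening in m; f_grip is the grip in N (None keeps the last); returns when the fingers have stopped.
- manip.wait(seconds).
- manip.solve_ik(position, orientation): joint angles nearest the present ones, or None.
- manip.observe(): the state.
- manip.get_image(name): name is "scene" or "side" or "wrist"; returns the picture (400x640x3 uint8, red, green, blue); there is no depth.
- manip.camera_info(name): a dict with "mtx" (3x3 intrinsics, pixels), "distortion" ([k1, k2, p1, p2, k3] as OpenCV has them; the pictures are not rectified), "R" (3x3) and "t" (3): a world point X has camera coordinates R X + t. Camera axes: x right, y down, z forward; pixel columns grow to the right and rows downward; lengths in m; the calibration is good to about 2 mm. A picture is of the moment at which its call begins: read the wrist's pose just before it. camera_info takes no time and is no camera call; for the wrist camera it gives the pose at the moment of the call.
A pose or a line that the arm cannot do raises manip.IKError and nothing moves.
- manip.finish_job(): hands the job in; it is judged then, once.
Trained networks look in the newest picture that a camera, given by its name, has taken for a name from the list of things; names that differ only in an ending like _2 or _b are one class to them, and where a whole thing is asked for, a point or a joint stands for the part that bears it (a point fixed in the world has none). Each returns a list of dicts, best first, with "confidence" (0 to 1); they miss things now and then, are a little off and sometimes report something else, mostly with a low value. They report only what shows in the picture. A call takes as long as a camera call.
- manip.masks_of(camera, name): "pixels" (400x640 bool, what is visible of it) and "position" ([column, row] in pixels, amid what is visible of it).
The state is a dict: "clock": time; "joints": joint angles; "qvel": joint speeds; "effort": joint torques, N m; "ee_pos": TCP position; "eef_rot": TCP orientation; "ft_force": force on the tool from outside, world axes, zero at the start; "ft_torque": the same for the moment, N m; "width": finger opening in m; "grasp_force": force on a finger pad.
Only numpy, scipy, OpenCV 4.12 (cv2) and the standard library are available. Lean on these libraries where they do the work, as an engineer would, in place of code of your own. Each camera call takes 0.05 s, during which the arm holds its last target. There are 200 camera calls.

## Working session

There is one attempt and no reset: what is moved stays moved. The work goes in short steps, each a Python script; the robot and the scene stay as the last script left them, time stands still between calls to the robot, and variables do not carry over. Pictures are saved under pics/ and viewed, at most 10 in all, crops included, and the job is handed in when it is done.

```bash
mkdir -p pics; cat > h.py <<'E'
import numpy as np, cv2
from cell import manip
def save(n,img): cv2.imwrite('pics/'+n,img[:,:,::-1])
def ray(ci,px):
    u=cv2.undistortPoints(np.array([[px]],float),np.array(ci['mtx']),np.array(ci['distortion']))[0,0]
    R=np.array(ci['R']);t=np.array(ci['t'])
    d=R.T@np.array([u[0],u[1],1]);return -R.T@t,d/np.linalg.norm(d)
def atz(ci,px,z):
    o,d=ray(ci,px);return o+d*(z-o[2])/d[2]
def tri(rs):
    A=np.zeros((3,3));b=np.zeros(3)
    for o,d in rs:
        P=np.eye(3)-np.outer(d,d);A+=P;b+=P@o
    x=np.linalg.solve(A,b);return x,[np.linalg.norm((np.eye(3)-np.outer(d,d))@(x-o)) for o,d in rs]
def proj(ci,X):
    R=np.array(ci['R']);return cv2.projectPoints(np.atleast_2d(np.array(X,float)),cv2.Rodrigues(R)[0],np.array(ci['t'],float),np.array(ci['mtx']),np.array(ci['distortion']))[0].reshape(-1,2)
E
python3 - <<'E'
from h import *
ims=[]
for c in ('scene','side'):
    im=manip.get_image(c).copy();save(c+'0.png',im);ci=manip.camera_info(c)
    print(c,'cam at',(-np.array(ci['R']).T@np.array(ci['t'])).round(3))
    for n in ('gauge','gauge_collar','mould','tool_block','flex_shaft'):
        for m in manip.masks_of(c,n)[:2]:
            ys,xs=np.where(m['pixels']);print(n,round(m['confidence'],2),np.round(m['position']),xs.min(),xs.max(),ys.min(),ys.max(),len(xs))
o=manip.observe();print(o)
E
```

```text
scene cam at [ 0.151 -0.495  0.682]
gauge 0.79 [328. 240.] 320 333 218 259 417
gauge_collar 0.43 [330. 253.] 321 332 249 258 76
tool_block 0.74 [336. 269.] 309 356 245 311 1459
side cam at [-0.15  -0.148  0.984]
gauge 0.6 [360. 228.] 355 366 214 245 230
gauge_collar 0.67 [416. 233.] 405 424 222 245 317
mould 0.79 [367. 195.] 346 390 180 221 1451
tool_block 0.93 [376. 254.] 346 402 232 270 1226
{'clock': 0.6, 'joints': array([ 1.14940273e+00,  2.58600166e-01,  2.14953997e-02,  1.33370407e+00,
       -1.49280979e-06,  1.41816823e+00]), 'qvel': array([-0.00053531, -0.0006103 ,  0.00248619, -0.00135936, -0.00125594,
        0.00058754]), 'effort': array([-1.58619376e-03, -5.55091488e+01,  3.44629884e+01,  1.02044662e-03,
       -3.18244493e-04, -3.45679368e-06]), 'ee_pos': array([0.14606488, 0.53024309, 0.24227682]), 'eef_rot': array([-4.20906074e-01, -3.11326665e+00,  1.95048069e-05]), 'ft_force': array([-0.06392002, -0.62460882,  0.26614179]), 'ft_torque': array([-0.02204978,  0.08123497,  0.01849966]), 'grasp_force': 0.0, 'width': 0.08538831799976629}
```

View pics/scene0.png

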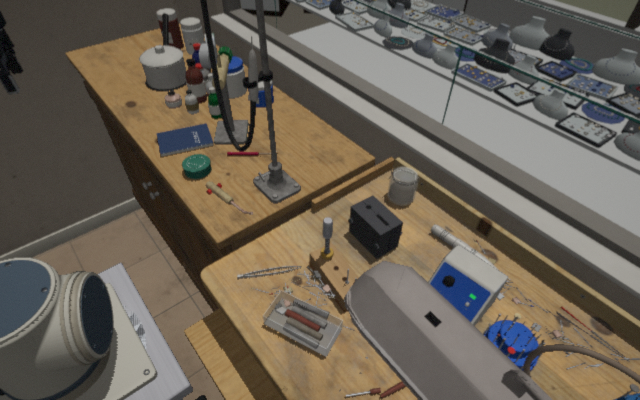

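View pics/side0.png

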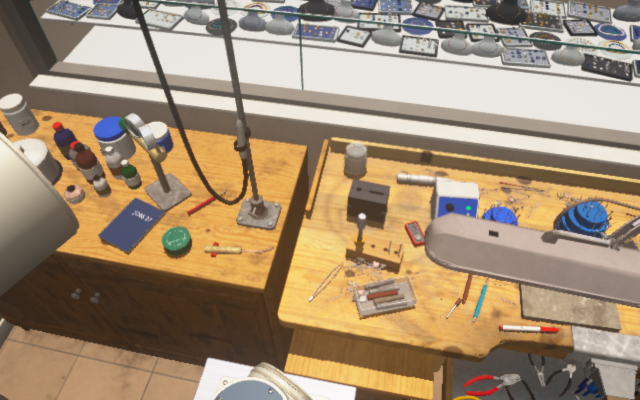

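The scene picture shows the gauge upright at about (328,240) with the mould at (376,226). In the side picture they are at (361,228) and (368,200). The pole foot is at (275,185) in scene and (258,212) in side, and a lamp hood sits to the right of the work.

```bash
python3 - <<'E'
from h import *
S=manip.camera_info('scene');D=manip.camera_info('side')
def T(n,a,b):
    x,r=tri([ray(S,a),ray(D,b)]);print(n,x.round(4),np.round(r,4))
T('gauge top',(328,219),(361.5,214.5))
T('lamp tip',(352,290),(428,240))
T('pole foot',(275,175),(253,205)); T('pole high',(262,30),(233,60))
for c,ci,b in(('scene',S,(365,228)),('side',D,(368,194))): print(c,'mould',atz(ci,b,0.078).round(3))
a=cv2.imread('pics/scene0.png')[170:330,250:450];b=cv2.imread('pics/side0.png')[150:310,310:510]
cv2.imwrite('pics/c1.png',np.vstack([cv2.resize(a,None,fx=3.7,fy=3.7,interpolation=2)[:300*2],])[:592,:740])
cv2.imwrite('pics/c2.png',cv2.resize(b[20:140,20:120],None,fx=5,fy=5,interpolation=2))
E
```

```text
gauge top [ 0.4769 -0.1137  0.1403] [0.0015 0.0015]
lamp tip [ 0.4064 -0.2613  0.1693] [0.0104 0.0104]
pole foot [0.5447 0.1721 0.0151] [0.0032 0.0032]
pole high [0.5699 0.1767 0.3978] [0.0382 0.0382]
scene mould [ 0.555 -0.135  0.078]
side mould [ 0.591 -0.118  0.078]
```

View pics/c1.png

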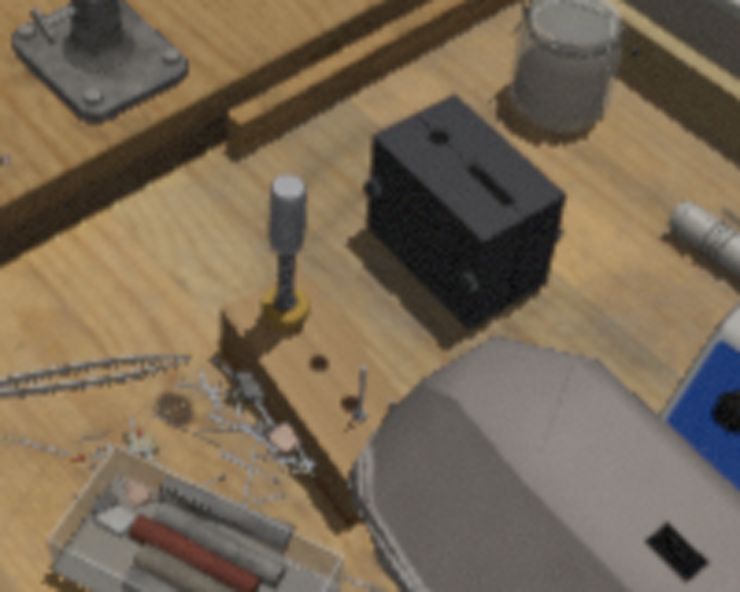

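View pics/c2.png

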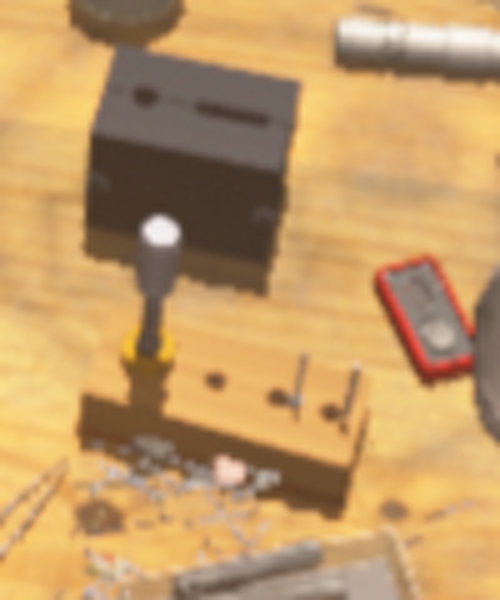

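The crops show the bore mouth at scene (369,207) and side (359,189), and the slot centre at scene (383,220) and side (376,193). The collar is at scene (327,254) and side (360,240).

```bash
python3 - <<'E'
from h import *
from scipy.spatial.transform import Rotation as Ro
S=manip.camera_info('scene');D=manip.camera_info('side')
def T(n,a,b):
    x,r=tri([ray(S,a),ray(D,b)]);print(n,x.round(4),np.round(r,4));return x
T('gauge top',(328.1,220.5),(362,216)); T('collar',(327,253.8),(359.6,240.4))
b=T('bore',(368.9,206.8),(359.2,189.2)); s=T('slot',(383,220),(376.4,192.6))
print('mould yaw',np.degrees(np.arctan2(*(b-s)[1::-1]))-90)
T('lampA',(385,262),(436,220));T('lampB',(350,295),(428,245))
C=manip.camera_info('wrist');o=manip.observe();R=Ro.from_rotvec(o['eef_rot']).as_matrix()
c=-np.array(C['R']).T@np.array(C['t']);print('wristcam in tool',(R.T@(c-o['ee_pos'])).round(3));print((R.T@np.array(C['R']).T).round(2))
def down(yaw): return (Ro.from_euler('z',yaw)*Ro.from_euler('x',np.pi)).as_rotvec()
x=o['ee_pos']; 
print('tool y dir',R[:,1].round(3),'x',R[:,0].round(3))
for yaw in (0,np.pi/2,-np.pi/2,np.pi):
  for p in ((.47,-.115,.28),(.565,-.1,.25)): print(yaw,p,np.round(manip.solve_ik(p,down(yaw)),2))
print(np.round(manip.solve_ik((.13,.33,.32),o['eef_rot']),3))
E
```

```text
gauge top [ 0.4757 -0.1152  0.1376] [0.0009 0.0009]
collar [ 0.4745 -0.1159  0.0412] [0.0009 0.0009]
bore [ 0.6049 -0.0939  0.0738] [0.0004 0.0004]
slot [ 0.6038 -0.1376  0.0714] [0.0007 0.0007]
mould yaw -1.5369148195512707
lampA [ 0.4576 -0.2698  0.1893] [0.0001 0.0001]
lampB [ 0.401  -0.2629  0.1612] [0.0093 0.0093]
wristcam in tool [ 0.077  0.001 -0.132]
[[-0.   -0.95 -0.3 ]
 [ 1.   -0.   -0.  ]
 [ 0.   -0.3   0.95]]
tool y dir [ 0.266  0.964 -0.   ] x [-0.964  0.266  0.   ]
0 (0.47, -0.115, 0.28) [-0.41  0.14 -0.04  1.39  0.    2.73]
0 (0.565, -0.1, 0.25) [-0.32  0.3   0.1   1.37  0.    2.82]
1.5707963267948966 (0.47, -0.115, 0.28) [-0.41  0.14 -0.04  1.39  0.    1.16]
1.5707963267948966 (0.565, -0.1, 0.25) [-0.32  0.3   0.1   1.37  0.    1.25]
-1.5707963267948966 (0.47, -0.115, 0.28) [-0.41  0.14 -0.04  1.39  0.   -1.98]
-1.5707963267948966 (0.565, -0.1, 0.25) [-0.32  0.3   0.1   1.37  0.   -1.89]
3.141592653589793 (0.47, -0.115, 0.28) [-0.41  0.14 -0.04  1.39  0.   -0.41]
3.141592653589793 (0.565, -0.1, 0.25) [-0.32  0.3   0.1   1.37  0.   -0.32]
[ 0.958 -0.094 -0.178  1.487 -0.     1.226]
```

```bash
cat >> h.py <<'E'
from scipy.spatial.transform import Rotation as Ro
def down(yaw): return (Ro.from_euler('z',yaw)*Ro.from_euler('x',np.pi)).as_rotvec()
E
python3 - <<'E'
from h import *
q=manip.solve_ik((.13,.33,.32),manip.observe()['eef_rot']); manip.movej(q)
q=np.array(q);q[0]=-.45;q[5]=-.41;manip.movej(q)
manip.move_to((.475,-.115,.25),down(np.pi))
im=manip.get_image('wrist');save('w1.png',im)
C=manip.camera_info('wrist')
print(manip.observe()['clock'],proj(C,[[.4757,-.1152,.141],[.4745,-.1159,.041],[.605,-.094,.078]]).round())
for n in ('gauge','gauge_collar','mould'):
    for m in manip.masks_of('wrist',n)[:2]:
        ys,xs=np.where(m['pixels']);print(n,round(m['confidence'],2),np.round(m['position']),xs.min(),xs.max(),ys.min(),ys.max(),len(xs))
E
```

```text
3.9083 [[314. 200.]
 [314. 174.]
 [332. 285.]]
gauge 0.73 [311. 188.] 304 325 164 207 792
gauge_collar 0.55 [318. 172.] 304 325 164 182 266
mould 0.85 [314. 269.] 271 353 233 306 5411
```

View pics/w1.png

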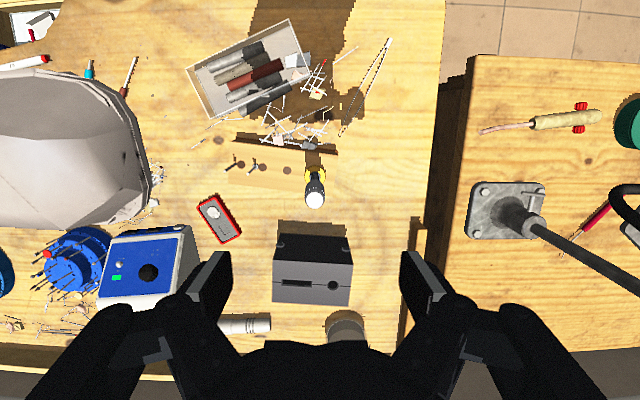

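The wrist view shows the handle top at (314,200), the collar at about (315,173) and the bore at (334,285). All are within 2 px of the prediction.

```bash
python3 - <<'E'
from h import *
W=manip.camera_info('wrist')
im=cv2.imread('pics/w1.png'); m=manip.masks_of('wrist','gauge_collar')
print('top',atz(W,(314.5,200),.141),'collar',atz(W,(314.7,173),.046),atz(W,(316,173),.046),'bore',atz(W,(334,285),.078),'slot',atz(W,(297,283),.078))
print('1px',proj(W,[[.475,-.115,.05],[.476,-.115,.05],[.475,-.114,.05]]))
cr=cv2.resize(im[155:215,285:345],None,fx=6,fy=6,interpolation=2);cr2=cv2.resize(im[255:315,285:345],None,fx=6,fy=6,interpolation=2)
cv2.imwrite('pics/c3.png',np.hstack([cr,cr2]))
E
```

```text
top [ 0.47556926 -0.11501136  0.141     ] collar [ 0.47239786 -0.11519095  0.046     ] [ 0.47239739 -0.11364667  0.046     ] bore [ 0.60529175 -0.091508    0.078     ] slot [ 0.6024691  -0.13682872  0.078     ]
1px [[314.85104754 175.90143274]
 [314.85155639 176.73022759]
 [315.70040602 175.90169323]]
```

View pics/c3.png

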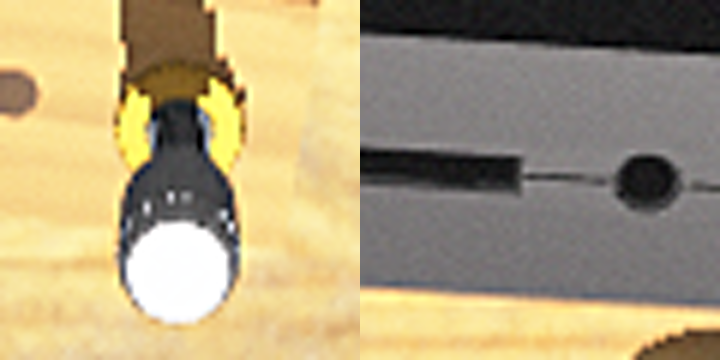

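```bash
python3 - <<'E'
from h import *
O=down(np.pi)
manip.gripper_to(.05)
manip.move_linear((.4755,-.1150,.112),O,max_speed=.1)
f0=manip.observe()['ft_force']
manip.gripper_to(0.0,f_grip=50)
o=manip.observe();print(o['width'],o['grasp_force'],o['ft_force']-f0,o['ft_torque'],o['ee_pos'],o['clock'])
print(manip.move_linear((.4755,-.1150,.145),O,max_speed=.05))
o=manip.observe();print(o['ft_force']-f0)
manip.move_linear((.4755,-.1150,.225),O,max_speed=.1)
o=manip.observe();print(o['width'],o['ee_pos'],o['clock'],o['ft_force']-f0)
im=manip.get_image('wrist');save('w2.png',im)
W=manip.camera_info('wrist')
ee=o['ee_pos'];z0=ee[2]+.008-.108
print('pred nose, collar(0),collar6, top',proj(W,[[ee[0],ee[1],z0+k] for k in (0,.026,.041,.13)]).round(1))
for n in ('gauge','gauge_collar'):
    for m in manip.masks_of('wrist',n)[:2]:
        ys,xs=np.where(m['pixels']);print(n,round(m['confidence'],2),np.round(m['position']),xs.min(),xs.max(),ys.min(),ys.max(),len(xs))
cv2.imwrite('pics/c4.png',cv2.resize(im[120:300,240:400,::-1],None,fx=3.3,fy=3.3,interpolation=2))
E
```

```text
0.016695705231690467 48.609318137168884 [-0.78107458  0.71317043  3.47816541] [0.04312129 0.09621656 0.02945278] [ 0.47570252 -0.11509804  0.11233736] 6.475
False
[-0.30421735 -0.50819228 -1.29515129]
0.016872355890820857 [ 0.47521797 -0.1149066   0.22436283] 8.2333 [ 0.14742909 -0.64571421 -1.78824257]
pred nose, collar(0),collar6, top [[314.7 203. ]
 [314.6 213.7]
 [314.5 221.1]
 [313.9 300.3]]
gauge 0.67 [313. 264.] 296 335 199 311 3526
gauge 0.2 [279. 174.] 217 340 139 201 5646
gauge_collar 0.87 [319. 216.] 298 332 199 230 686
gauge_collar 0.59 [212. 224.] 189 237 200 251 1382
```

View pics/c4.png

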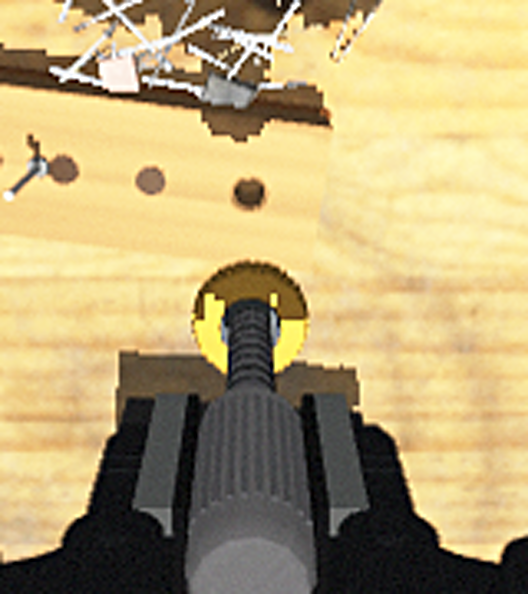

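The gauge is held upright, with the collar centred near (316,216) and the handle between the pads. I'll estimate any fore-aft lean from the outlines and preview the bore.

```bash
cat > fit.py <<'E'
from h import *
from scipy.optimize import least_squares
def circ(ci,c,r):
    a=np.linspace(0,2*np.pi,120)
    return proj(ci,np.c_[c[0]+r*np.cos(a),c[1]+r*np.sin(a),np.full(120,c[2])])
W=manip.camera_info('wrist');ee=manip.observe()['ee_pos'];z0=ee[2]+.008-.108
def ext(c,r,h):
    p=np.vstack([circ(W,c,r),circ(W,c+[0,0,h],r)]);return p[:,0].min(),p[:,0].max(),p[:,1].min(),p[:,1].max()
for j in (0,.003,.006): print('collar',j,np.round(ext(np.array([ee[0],ee[1],z0+.026+j]),.0125,.009),1))
print('handle',np.round(ext(np.array([ee[0],ee[1],z0+.087]),.009,.042),1))
print('top disc',np.round(ext(np.array([ee[0],ee[1],z0+.129]),.009,0),1))
E
python3 fit.py; python3 - <<'E'
from h import *
im=cv2.imread('pics/w2.png');hsv=cv2.cvtColor(im,cv2.COLOR_BGR2HSV)
m=manip.masks_of('wrist','gauge_collar')[0]['pixels'];ys,xs=np.where(m);print('collar mask',xs.min(),xs.max(),ys.min(),ys.max())
c=cv2.findContours(m.astype('uint8'),0,1)[0];c=max(c,key=len).reshape(-1,2)
c=c[(c[:,1]<226)];print(cv2.fitEllipse(cv2.convexHull(c)))
cv2.imwrite('pics/c5.png',np.hstack([cv2.resize(im[190:240,285:345],None,fx=6,fy=6,interpolation=2),cv2.resize(im[270:320,285:345],None,fx=6,fy=6,interpolation=2)]))
E
```

```text
collar 0 [297.4 331.8 197.9 233.7]
collar 0.003 [297.2 332.  199.1 235.3]
collar 0.006 [296.9 332.2 200.3 237.1]
handle [292.6 335.3 236.9 316.1]
top disc [292.6 335.3 280.2 316.1]
collar mask 298 332 199 230
((315.20367431640625, 216.20108032226562), (33.88117218017578, 35.431610107421875), 151.1476287841797)
```

View pics/c5.png

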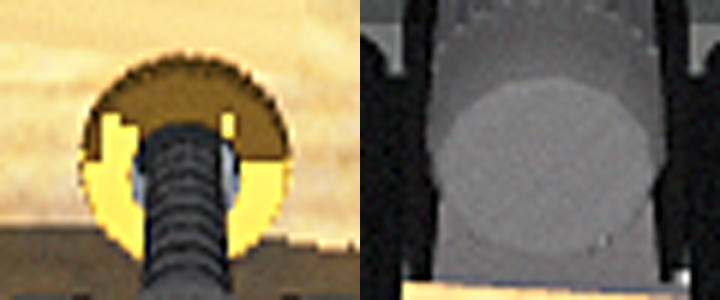

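The gauge is vertical in the grip to within about 0.5°. The camera's y offset is about +1 mm, so the bore target is (.6053, -.0940).

```bash
python3 - <<'E'
from h import *
O=down(np.pi)
manip.move_linear((.6053,-.0940,.22),O,max_speed=.1)
manip.move_linear((.6053,-.0940,.19),O,max_speed=.06)
manip.wait(.2)
f0=manip.observe()['ft_force'];print(f0)
hit=False
for z in (.176,.170,.164,.158):
    hit=manip.move_linear((.6053,-.0940,z),O,max_speed=.025,until_force=5)
    o=manip.observe();print(z,hit,o['ee_pos'].round(4),(o['ft_force']-f0).round(2),o['ft_torque'].round(3),round(o['clock'],2))
    if hit:break
save('w3.png',manip.get_image('wrist'))
np.save('f0.npy',f0)
E
```

```text
[-0.03538574 -0.55984719 -0.95514654]
0.176 False [ 0.6053 -0.094   0.176 ] [ 0.05  1.06 -0.76] [-0.017 -0.001  0.046] 11.46
0.17 False [ 0.6052 -0.094   0.1698] [ 0.38  0.34 -0.26] [ 0.004  0.025 -0.021] 11.85
0.164 False [ 0.6052 -0.094   0.1638] [-0.45  0.79 -0.29] [ 0.033 -0.041  0.045] 12.24
0.158 False [ 0.6053 -0.094   0.1578] [-0.78  0.19 -0.65] [ 0.019  0.012 -0.001] 12.63
```

```bash
python3 - <<'E'
from h import *
O=down(np.pi);f0=np.load('f0.npy');z=.1578
while z>.122:
    z-=.001
    hit=manip.move_linear((.6053,-.0940,z),O,max_speed=.01,until_force=7)
    o=manip.observe();f=o['ft_force']-f0
    print(round(z,4),hit,o['ee_pos'].round(4),f.round(1),o['ft_torque'].round(2),round(o['clock'],1))
    if hit or f[2]>9.5 or np.hypot(f[0],f[1])>6: break
E
```

```text
0.1568 False [ 0.6053 -0.094   0.1568] [-0.3  0.6  0.2] [0.01 0.03 0.02] 12.9
0.1558 False [ 0.6053 -0.094   0.1558] [-0.1  1.6 -0.6] [0.07 0.01 0.04] 13.2
0.1548 False [ 0.6053 -0.094   0.1547] [ 0.2  0.4 -0.1] [ 0.03  0.01 -0.01] 13.4
0.1538 False [ 0.6053 -0.094   0.1537] [ 0.6 -0.3 -0. ] [0.03 0.03 0.02] 13.7
0.1528 False [ 0.6053 -0.094   0.1527] [0.4 0.4 0.3] [0.   0.03 0.03] 13.9
0.1518 False [ 0.6053 -0.094   0.1517] [-0.2  0.7 -1.3] [ 0.02  0.07 -0.05] 14.2
0.1508 False [ 0.6053 -0.094   0.1507] [-0.2  0.4  0. ] [-0.    0.01  0.02] 14.4
0.1498 False [ 0.6053 -0.094   0.1497] [-0.8 -0.2 -1. ] [ 0.04  0.03 -0.02] 14.7
0.1488 False [ 0.6053 -0.094   0.1488] [ 0.4  1.  -0. ] [ 0.04 -0.01 -0.01] 14.9
0.1478 False [ 0.6054 -0.094   0.148 ] [-0.7  0.7  3.5] [0.07 0.11 0.02] 15.2
0.1468 False [ 0.6053 -0.094   0.1469] [0.2 0.2 3.1] [ 0.05  0.17 -0.01] 15.4
0.1458 False [ 0.6053 -0.094   0.1457] [-0.8  0.6  1.9] [ 0.05  0.02 -0.01] 15.7
0.1448 False [ 0.6053 -0.094   0.1446] [0.5 0.6 3.5] [0.02 0.02 0.01] 15.9
0.1438 False [ 0.6053 -0.094   0.1437] [-0.1  0.6  3. ] [-0.05  0.03  0.01
[... 731 characters left out ...]
se [ 0.6053 -0.094   0.1337] [0.  1.6 1.7] [-0.01  0.01  0.07] 18.7
0.1328 False [ 0.6053 -0.094   0.1327] [0.2 0.4 2.5] [-0.03 -0.02 -0.01] 18.9
0.1318 False [ 0.6053 -0.094   0.1317] [0.1 0.4 2.2] [-0.06  0.04  0.01] 19.2
0.1308 False [ 0.6053 -0.094   0.1307] [-0.4 -0.6  2.4] [-0.06 -0.04  0.01] 19.4
0.1298 False [ 0.6053 -0.094   0.1297] [0.1 0.2 2. ] [-0.14  0.02  0.01] 19.7
0.1288 False [ 0.6053 -0.094   0.1287] [0.6 0.  3.1] [-0.13 -0.04 -0.  ] 19.9
0.1278 False [ 0.6053 -0.094   0.1277] [-0.2  0.1  2.7] [-0.06 -0.01 -0.04] 20.2
0.1268 False [ 0.6054 -0.094   0.1269] [0.9 0.3 4.9] [-0.08  0.1  -0.02] 20.4
0.1258 False [ 0.6055 -0.094   0.1267] [-0.7  0.8 10.5] [ 0.04  0.44 -0.01] 20.7
```

```bash
python3 - <<'E'
from h import *
O=down(np.pi);f0=np.load('f0.npy')
def rd():
    F=[]
    for _ in range(10): manip.wait(.02);F.append(manip.observe()['ft_force']-f0)
    o=manip.observe();print(np.mean(F,0).round(2),o['ee_pos'].round(4),o['ft_torque'].round(2),round(o['width'],4),round(o['clock'],1))
rd()
manip.move_linear((.6053,-.0940,.1255),O,max_speed=.005);rd()
manip.move_linear((.6053,-.0940,.1264),O,max_speed=.005);rd()
manip.gripper_to(.05);rd()
manip.gripper_to(.07)
save('w4.png',manip.get_image('wrist'))
manip.move_linear((.6053,-.0940,.24),O,max_speed=.1)
rd()
manip.move_linear((.54,-.0940,.25),O,max_speed=.1)
im=manip.get_image('wrist');save('w5.png',im);save('side5.png',manip.get_image('side'));
W=manip.camera_info('wrist')
p=proj(W,[[.6053,-.094,.078],[.6053,-.094,.156]]).round(1);print(p)
c=p.mean(0).astype(int);a=cv2.resize(im[max(0,c[1]-60):c[1]+60,c[0]-60:c[0]+60,::-1],(590,590),interpolation=2)
cv2.imwrite('pics/c6.png',a)
E
```

```text
[-1.88  0.83 10.99] [ 0.6055 -0.094   0.1267] [ 0.07  0.45 -0.05] 0.0167 20.9
[-2.44  1.22 12.86] [ 0.6056 -0.094   0.1267] [ 0.08  0.59 -0.02] 0.0171 21.3
[-0.87  0.56  8.45] [ 0.6054 -0.094   0.1268] [-0.01  0.31 -0.01] 0.0166 21.8
[0.08 0.51 0.95] [ 0.6053 -0.094   0.1263] [-0.02 -0.   -0.03] 0.0504 22.4
[0.39 0.77 1.03] [ 0.6052 -0.0939  0.2394] [ 0.03 -0.01  0.02] 0.0702 24.2
[[315.  236.9]
 [314.9 274. ]]
```

View pics/c6.png

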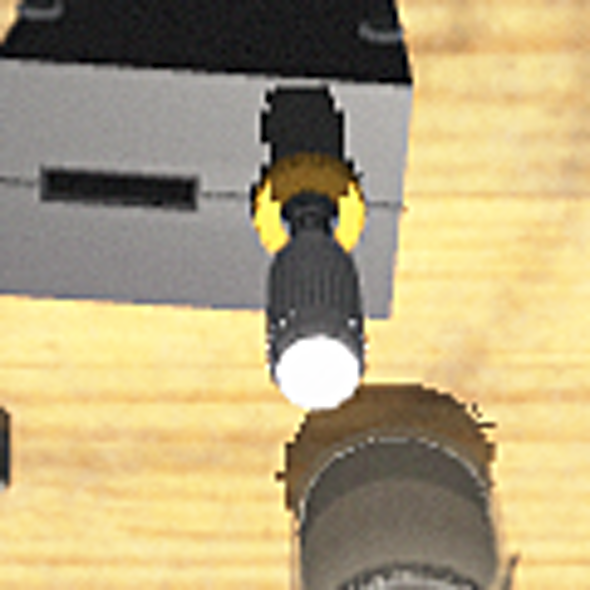

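The gauge stands in the bore with its top at crop (318,372). The collar lies on the mould's top face at crop (309,212), and the gripper is clear.

```bash
python3 -c "
from cell import manip
print(manip.finish_job(), manip.observe()['clock'])"
```

```text
the job is handed in; nothing more can be done
the job is handed in; nothing more can be done
```

The job is handed in: the gauge is standing in the mould bore with its nose on the bottom, about 51 mm down, and the collar on the top face; the final press was about 10 N over the collar's drag.

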